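# Put the finishing supplies away in the divided crate

### The job

Put the four finishing supplies away in the divided crate, each standing upright on the floor of the cell whose liner has its colour: the dark brown thread spool in the brown cell, the blue thread spool in the blue cell, the white bottle with the red cap in the red cell and the brass oil can in the yellow cell. Set each one down rather than dropping it, let none fall over, and leave the jar and the tack tin in the crate and the green can, the wax block and the leather heel lift on the bench where they stand.

Things in the scene. Friction and masses are not known exactly. Their poses are not given: they have to be found in the camera images.
- crate: grey plastic crate, open on top, fixed to the bench, 186 x 276 x 40 mm; origin at the centre of its underside, z up, its long (y) side pointing roughly away from the robot. 2 x 3 square cells, 84 mm wide inside, 90 mm apart: centres at x = -45, +45 mm and y = -90, 0, +90 mm in its own frame. Walls 6 mm thick, wall tops 40 mm above the bench, floor top 6 mm. A black grip bar stands out 18 mm at each short end, at height 30 mm
- liner_brown_top (a point): centre of the top face of the fixed brown square liner (78 x 78 x 2 mm, top 8 mm above the bench) that fills the floor of one crate cell; this is the cell for the dark brown thread spool
- liner_blue_top (a point): centre of the top face of the fixed blue square liner (78 x 78 x 2 mm, top 8 mm above the bench) that fills the floor of one crate cell; this is the cell for the blue thread spool
- liner_red_top (a point): centre of the top face of the fixed red square liner (78 x 78 x 2 mm, top 8 mm above the bench) that fills the floor of one crate cell; this is the cell for the white bottle with the red cap
- liner_yellow_top (a point): centre of the top face of the fixed yellow square liner (78 x 78 x 2 mm, top 8 mm above the bench) that fills the floor of one crate cell; this is the cell for the brass oil can
- spool_brown_mid (a point): centre, 25 mm above the foot, of a loose upright wooden spool of dark brown thread: 50 mm tall, two wooden flanges of 40 mm diameter and 8 mm thickness at foot and top, thread core 22 mm thick between them; z along the spool, about 45 g (30 to 65). Can be taken across the top flange
- spool_blue_mid (a point): centre, 25 mm above the foot, of a loose upright wooden spool of blue thread: 50 mm tall, two wooden flanges of 40 mm diameter and 8 mm thickness at foot and top, thread core 22 mm thick between them; z along the spool, about 45 g (30 to 65). Can be taken across the top flange
- oiler_mid (a point): point on the axis, half-way up (62.5 mm above the foot), of a loose upright brass oil can 125 mm tall: body 58 mm in diameter up to 60 mm, neck 20 mm in diameter from 59 to 70 mm, thin round spout 8 mm in diameter from 70 to 125 mm (slightly tapered); z up along it, 60 to 130 g. Can be taken by the spout
- bottle_mid (a point): point on the axis, half-way up (85 mm above the foot), of a loose upright white squeeze bottle 170 mm tall: body 68 mm in diameter with shoulders ending 126 mm up, red cap 35 mm in diameter from 126 to 146 mm, thin red nozzle (20 mm) above it to 170 mm; z up along it, 0.15 to 0.3 kg. Can be taken by the cap
- jar_mid (a point): centre of a loose amber glass jar with a black lid, 56 mm in diameter, 110 mm tall, 55 mm above its foot; it already stands in one of the crate cells and stays there
- tack_tin_mid (a point): centre of a loose low open tin of tacks, 68 mm in diameter, 24 mm tall; it already stands in one of the crate cells and stays there
- can_mid (a point): point on the axis, 55 mm above its foot, of a loose upright metal can with a green label, 52 mm in diameter, 115 mm tall, standing on the bench among the things to be put away; it stays where it is
- wax_mid (a point): centre of a loose yellow-brown block of wax, 34 x 52 x 20 mm, lying on the bench among the things to be put away; it stays where it is
- heel_lift_mid (a point): centre of a loose flat tan leather heel lift, 65 x 69 x 10 mm, lying on the bench among the things to be put away; it stays where it is
- brush_main: fixed glue brush that leans on the shoe sole block to the right of the crate; keep the arm clear of it. Origin near its middle line, 97 mm above the bench; it rises from its bristles (world x 0.45, y -0.39, z 0.12) to the tip of its handle at world x 0.49, y -0.25, z 0.33, always in the same place. The block and sole below it reach from y -0.27 to -0.42 and up to 95 mm
Mind the look-alikes: they are no part of the job. Leave any turquoise look-alike of the part that bears bottle_mid alone.

How it is judged:
At the end, for the whole second after the job is handed in: each of the four stands in the cell of its colour: centre within 34 mm (horizontally) of the liner's centre, not more than 5 mm higher than standing on the liner, within 0.12 rad of upright, at rest; jar, tack tin, can, wax block and heel lift each within 30 mm of where they started (horizontal distance between spool_brown_mid and liner_brown_top below 0.034 m and height (world z) of each of spool_brown_mid, spool_blue_mid below 0.038 m and angle between each of spool_brown_mid, spool_blue_mid, oiler_mid, bottle_mid's own z axis and vertical below 0.12 rad and linear speed of each of spool_brown, spool_blue, oiler, bottle below 0.02 m/s and horizontal distance between spool_blue_mid and liner_blue_top below 0.034 m and horizontal distance between oiler_mid and liner_yellow_top below 0.034 m and height (world z) of oiler_mid below 0.0755 m and horizontal distance between bottle_mid and liner_red_top below 0.034 m and height (world z) of bottle_mid below 0.098 m and distance of each of jar_mid, can_mid, wax_mid, tack_tin_mid, heel_lift_mid from where it was at the start of the episode below 0.03 m); the robot touches nothing.
It fails at once if one of the four supplies was dropped (let go more than about 2 cm above its support) or knocked flying ((linear speed of spool_brown above 0.65 m/s and contact force between spool_brown and the fingers below 0.05 N) or (linear speed of spool_blue above 0.65 m/s and contact force between spool_blue and the fingers below 0.05 N) or (linear speed of oiler above 0.65 m/s and contact force between oiler and the fingers below 0.05 N) or (linear speed of bottle above 0.65 m/s and contact force between bottle and the fingers below 0.05 N)).
It fails at once if one of the four supplies fell over (angle between any of spool_brown_mid, spool_blue_mid, oiler_mid, bottle_mid's own z axis and vertical above 0.7 rad).
It fails at once if the jar, tack tin, green can, wax block or heel lift was pushed more than 3 cm or tipped over ((distance of jar_mid from where it was at the start of the episode above 0.03 m or angle between jar_mid's own z axis and vertical above 0.5 rad) or (distance of can_mid from where it was at the start of the episode above 0.03 m or angle between can_mid's own z axis and vertical above 0.5 rad) or (distance of wax_mid from where it was at the start of the episode above 0.03 m or angle between wax_mid's own z axis and vertical above 0.5 rad) or (distance of tack_tin_mid from where it was at the start of the episode above 0.03 m or angle between tack_tin_mid's own z axis and vertical above 0.5 rad) or (distance of heel_lift_mid from where it was at the start of the episode above 0.03 m or angle between heel_lift_mid's own z axis and vertical above 0.5 rad)).
It also fails if it takes over 72 s, if anything falls off the work surface, if the arm or the gripper's body presses on something with over 40 N, if the wrist force passes 120 N, or if a joint passes its speed limit or range.

### The arm

A 7-joint arm with a two-finger parallel gripper is mounted at the origin on a cart in front of the work surface, level with it; the furniture and walls round the work are solid. World frame = base frame: x ahead of the robot, y to its left, z up, the work surface at z = 0. Lengths are in m, angles in rad, forces in N, time in s.
With the tool pointing down it reaches from about 0.4 to 0.9 m from the base axis. Payload 5.6 kg.
Tool frame: the origin (TCP) lies midway between the tips of the shut fingers; the grasp point (between the pads) lies 19 mm behind it; y points along the fingers, z is the direction in which the jaws open and shut, and the axes are right-handed (so a half turn about y gives the same grasp; the last joint's range is limited). The gripper opens to 92 mm and grips with 3 to 60 N. Pads are 20 mm wide; open, the fingers measure 128 mm over their backs; the gripper's body (75 mm by 189 mm) begins 69 mm behind the grasp point.
Start: joints at [1.196, 0.468, -0.012, 1.603, 0.006, 1.071, -0.056], TCP at [0.212, -0.615, 0.215] pointing down, gripper open.
Joint ranges: [-2.53, 2.53], [-0.31, 2.02], [-1.57, 1.55], [0.28, 2.44], [-1.29, 4.43], [0.15, 1.84], [-2.92, 2.92]. Speed limits (rad/s): [2.57, 2.57, 3.14, 3.14, 3.14, 3.14, 3.14].

### API

Orientations are given as a 3x3 rotation matrix whose columns are the frame's x, y, z axes.
In Python, from station import env, effector, solver, viewer, workorder, search_frame, tip_of gives the robot as it stands. Calls block until the motion is done:
- env.reach(position, orientation): joint-space move of the TCP to a pose.
- env.movel(position, frame=None, rate=0.15): straight line of the TCP; frame=None keeps the orientation; rate is the mean speed in m/s.
- env.goto_joints(angles): joint-space move.
- effector.release() and effector.grasp(squeeze=None): open the fingers fully, or close them until they stop; squeeze is the grip in N (None keeps the last).
- env.pause(seconds).
- solver.inverse_kinematics(position, orientation): joint angles nearest the present ones, or None.
- env.sense(): the state.
- viewer.read_camera(name): name is "scene" or "top" or "wrist"; returns (picture, depth): 400x640x3 uint8, red, green, blue; 400x640 float32, m along the optical axis (not along the pixel's ray), 0 where there is no reading.
- viewer.camera_info(name): a dict with "intrinsics" (3x3 intrinsics, pixels), "eye" and "rotation" of the camera in the world; the wrist camera has in their place "T_tool_cam" (4x4, takes a point from camera to tool coordinates, whose origin is the TCP and whose axes are the tool frame's). Camera axes: x right, y up, looking along -z (the intrinsics and any distortion apply to the point x, -y, -z); pixel columns grow to the right and rows downward; lengths in m; the calibration is good to about 2 mm. A picture is of the moment at which its call begins: read the wrist's pose just before it. camera_info takes no time and is no camera call.
A pose or a line that the arm cannot do raises env.PlanningError and nothing moves.
- workorder.finish_job(): hands the job in, once; it reports no verdict.
Trained networks look in the newest picture that a camera, given by its name, has taken for a name from the list of things; names that differ only in an ending like _2 or _b are one class to them, and where a whole thing is asked for, a point or a joint stands for the part that bears it (a point fixed in the world has none). Each returns a list of dicts, best first, with "score" (0 to 1); they miss things now and then, are a little off and sometimes report something else, mostly with a low value. They report only what shows in the picture. A call takes as long as a camera call. They do not tell look-alikes from the thing itself.
- search_frame(camera, name): "at" ([x, y, z] in m, in world coordinates, good to about 4 mm: the middle of the surface that is visible of it).
- tip_of(camera, name): "at" ([x, y, z] in m, in world coordinates, good to about 4 mm: a listed point, or the origin of a listed thing).
The state is a dict: "t": time; "joint_positions": joint angles; "joint_velocities": joint speeds; "tau": joint torques, N m; "ee_pos": TCP position; "tcp_rot": TCP orientation; "wrist_force": force on the tool from outside, world axes, zero at the start; "moment": the same for the moment, N m; "gripper_width": finger opening in m.
Only numpy, scipy, OpenCV 4.12 (cv2) and the standard library are available. Lean on these libraries where they do the work, as an engineer would, in place of code of your own. Each camera call takes 0.05 s, during which the arm holds its last target. There are 200 camera calls.

## Working session

There is one attempt and no reset: what is moved stays moved. The work goes in short steps, each a Python script; the robot and the scene stay as the last script left them, time stands still between calls to the robot, and variables do not carry over. Pictures are saved under pics/ and viewed, about 8 in all and at most 12, crops included, and the job is handed in when it is done.

```bash
mkdir -p pics
python3 - <<'E'
from station import env, effector, solver, viewer, workorder, search_frame, tip_of
import cv2, numpy as np
for c in ("top","scene"):
    p,d=viewer.read_camera(c); cv2.imwrite(f"pics/{c}0.png",p[:,:,::-1])
    i=viewer.camera_info(c); print(c,{k:np.round(v,3).tolist() if not isinstance(v,str) else v for k,v in i.items()})
    for n in "liner_brown_top liner_blue_top liner_red_top liner_yellow_top spool_brown_mid spool_blue_mid oiler_mid bottle_mid jar_mid tack_tin_mid can_mid wax_mid heel_lift_mid crate".split():
        print(n,[(np.round(r["at"],3).tolist(),round(r["score"],2)) for r in tip_of(c,n)[:3]])
s=env.sense();print(s["t"],s["ee_pos"],s["tcp_rot"],s["gripper_width"])
E
```

```text
top {'intrinsics': [[451.333, 0.0, 321.119], [0.0, 451.333, 206.006], [0.0, 0.0, 1.0]], 'eye': [0.458, 0.069, 1.42], 'rotation': [[0.006, 0.998, -0.058], [-1.0, 0.005, -0.006], [-0.006, 0.058, 0.998]]}
liner_brown_top [([0.462, -0.099, 0.012], 0.69)]
liner_blue_top [([0.562, -0.025, 0.006], 0.73)]
liner_red_top [([0.475, -0.008, 0.009], 0.71)]
liner_yellow_top [([0.397, 0.318, 0.094], 0.73), ([0.575, 0.064, 0.009], 0.66)]
spool_brown_mid [([0.528, 0.297, 0.028], 0.57)]
spool_blue_mid []
oiler_mid [([0.657, 0.186, 0.013], 0.63), ([0.475, 0.406, 0.065], 0.6)]
bottle_mid [([0.39, 0.494, 0.084], 0.62)]
jar_mid [([0.49, 0.078, 0.063], 0.49), ([0.661, 0.186, 0.016], 0.2)]
tack_tin_mid [([0.552, -0.113, 0.018], 0.92), ([0.563, -0.023, 0.004], 0.48)]
can_mid [([0.62, 0.279, 0.053], 0.74)]
wax_mid [([0.66, 0.187, 0.014], 0.5)]
heel_lift_mid [([0.54, 0.172, 0.008], 0.77)]
crate [([0.516, -0.018, -0.003], 0.9)]
scene {'intrinsics': [[505.202, 0.0, 319.591], [0.0, 505.202, 194.97], [0.0, 0.0, 1.0]], 'eye': [-0.62, 0.642, 0.95], 'rotation': [[-0.455, 0.49, -0.743], [-0.89, -0.272, 0.366], [-0.023
[... 240 characters left out ...]
_brown_mid [([0.522, 0.297, 0.025], 0.69)]
spool_blue_mid [([0.43, 0.189, 0.024], 0.8)]
oiler_mid []
bottle_mid [([0.391, 0.496, 0.088], 0.85), ([0.398, 0.316, 0.082], 0.79), ([0.703, 0.0, 0.085], 0.76)]
jar_mid [([0.486, 0.071, 0.06], 0.92)]
tack_tin_mid [([0.546, -0.112, 0.018], 0.52), ([0.476, 0.402, 0.065], 0.42)]
can_mid [([0.626, 0.276, 0.059], 0.72)]
wax_mid [([0.661, 0.186, 0.012], 0.66)]
heel_lift_mid [([0.542, 0.174, 0.003], 0.86)]
crate [([0.519, -0.025, 0.001], 0.74)]
1.5 [ 0.21171224 -0.61456129  0.21460294] [[-9.45487647e-01 -2.53924133e-06  3.25657964e-01]
 [-3.25657964e-01 -5.24270971e-05 -9.45487646e-01]
 [ 1.94741230e-05 -9.99999999e-01  4.87422485e-05]] 0.09199145960690845
```

View pics/top0.png

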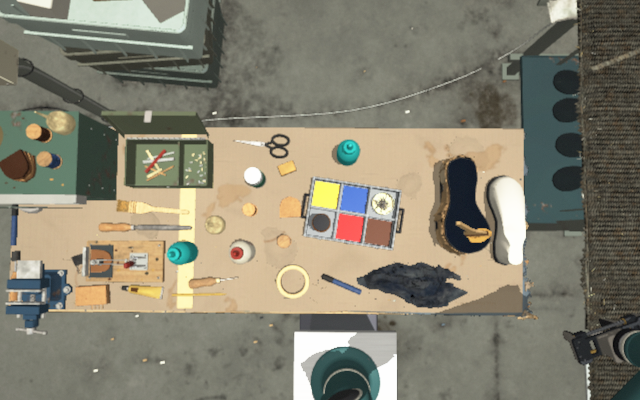

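View pics/scene0.png

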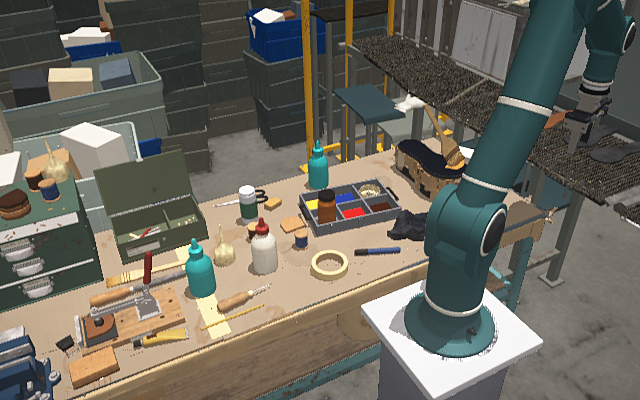

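The white bottle is at about (0.397, 0.317), top pixel (241,252). The turquoise look-alikes are at pixels (181,253) and (348,152). The oil can is at (215,225), the blue spool at (284,240), the brown spool at (249,209), and the jar and tin are in the crate. I'll fit the crate frame, measure the tops from depth, and move out high, clear of the brush.

```bash
cat > h.py <<'E'
from station import env, effector, solver, viewer, workorder, search_frame, tip_of
import cv2, numpy as np
def R(yaw, flip=1):                       # tool down, jaws along crate-like y turned by yaw
    c,s=np.cos(yaw),np.sin(yaw); z=flip*np.array([-s,c,0]); y=np.array([0,0,-1.])
    return np.c_[np.cross(y,z),y,z]
def cloud(cam):
    s=env.sense(); p,d=viewer.read_camera(cam); i=viewer.camera_info(cam); K=np.array(i["intrinsics"])
    v,u=np.indices(d.shape)
    P=np.stack([(u-K[0,2])/K[0,0]*d,-(v-K[1,2])/K[1,1]*d,-d],-1)
    if "eye" in i: W=P@np.array(i["rotation"]).T+i["eye"]
    else:
        T=np.array(i["T_tool_cam"]); W=(P@T[:3,:3].T+T[:3,3])@np.array(s["tcp_rot"]).T+s["ee_pos"]
    W[d<=0]=np.nan
    return p,W
def locate(W,xy,lo,hi,r=.035):            # enclosing circle of the surface in a height band
    m=(W[...,2]>lo)&(W[...,2]<hi)&(np.hypot(W[...,0]-xy[0],W[...,1]-xy[1])<r)
    q=W[m]
    if len(q)<5: return None
    c,rad=cv2.minEnclosingCircle(q[:,:2].astype(np.float32))
    return np.round(c,4),round(rad,4),np.round(q.mean(0),4),len(q)
E
python3 - <<'E'
from h import *
L=np.array([[.461,-.0995],[.564,-.0245],[.474,-.009],[.5765,.063],[.488,.0745],[.549,-.1125]])
A=np.array([[-45,-90],[45,0],[-45,0],[45,90],[-45,90],[45,-90]])/1e3
a=A-A.mean(0);l=L-L.mean(0); yaw=np.arctan2((a[:,0]*l[:,1]-a[:,1]*l[:,0]).sum(),(a*l).sum())
c,s=np.cos(yaw),np.sin(yaw); C=L.mean(0); F=A@np.array([[c,s],[-s,c]])+C
print("yaw",yaw,C,np.round(F,4).tolist(),"res",np.round((F-L)*1e3,1).tolist())
p,W=cloud("top")
for n,xy,lo,hi in [("br",(.525,.297),.04,.06),("bl",(.43,.189),.04,.06),("bot",(.397,.317),.136,.155),("botnoz",(.397,.317),.16,.18),("oil",(.476,.404),.052,.066),("oilspout",(.476,.404),.09,.13)]:
    print(n,locate(W,xy,lo,hi))
s=env.sense(); p0=np.array(s["ee_pos"])
env.movel(p0+[0,0,.28],rate=.3)
for f in (1,-1):
    print(f,solver.inverse_kinematics([.43,.19,.45],R(yaw,f)))
f=min((1,-1),key=lambda f:abs(solver.inverse_kinematics([.43,.19,.45],R(yaw,f))[6]))
env.reach([.43,.24,.45],R(yaw,f)); s=env.sense();print(f,s["t"],s["ee_pos"],s["joint_positions"],s["wrist_force"])
p,W=cloud("wrist"); cv2.imwrite("pics/w1.png",p[:,:,::-1])
for n,xy,lo,hi in [("br",(.525,.297),.04,.06),("bl",(.43,.189),.04,.06),("bot",(.397,.317),.136,.155),("oil",(.476,.404),.052,.066),("oilspout",(.476,.404),.09,.13)]:
    print(n,locate(W,xy,lo,hi))
E
```

```text
yaw -0.15311627260040347 [ 0.51875 -0.018  ] [[0.4605, -0.1001], [0.5632, -0.0249], [0.4743, -0.0111], [0.577, 0.0641], [0.488, 0.0778], [0.5495, -0.1138]] res [[-0.5, -0.6], [-0.8, -0.4], [0.3, -2.1], [0.5, 1.1], [0.0, 3.3], [0.5, -1.3]]
br (array([0.5256, 0.2977]), 0.0202, array([0.5251, 0.2972, 0.0503]), 136)
bl (array([0.4286, 0.1901]), 0.02, array([0.4283, 0.1898, 0.0503]), 139)
bot (array([0.3961, 0.3146]), 0.0174, array([0.3963, 0.3133, 0.1434]), 96)
botnoz (array([0.3959, 0.3134]), 0.0065, array([0.3967, 0.3139, 0.1678]), 21)
oil (array([0.4759, 0.4054]), 0.0236, array([0.4782, 0.4029, 0.0569]), 81)
oilspout (array([0.4781, 0.4052]), 0.0027, array([0.4781, 0.405 , 0.1111]), 10)
1 [ 0.70360711  0.14198233 -1.2884807   1.61851989  0.13684318  1.48408646
  0.82359919]
-1 [ 0.81042173  0.27624156 -1.53077337  1.61633437  0.27643924  1.51607088
 -2.45820563]
1 5.725 [0.43060785 0.23931166 0.44987119] [ 0.61068865  0.38335055 -1.53213061  1.57231441  0.38283653  1.55509203
  0.49111521] [ 1.4018131  -0.18382774 -0.30913075]
br (array([0.5261, 0.2967]), 0.0203, array([0.5257, 0.2969, 0.0494]), 451)
bl (array([0.4296, 0.1893]), 0.0202, array([0.4294, 0.1896, 0.0494]), 499)
bot (array([0.3975, 0.3145]), 0.0177, array([0.3965, 0.3136, 0.142 ]), 469)
oil (array([0.4784, 0.4047]), 0.0166, array([0.4773, 0.4027, 0.0571]), 228)
oilspout (array([0.4789, 0.4045]), 0.0032, array([0.478 , 0.4042, 0.1089]), 46)
```

View pics/w1.png

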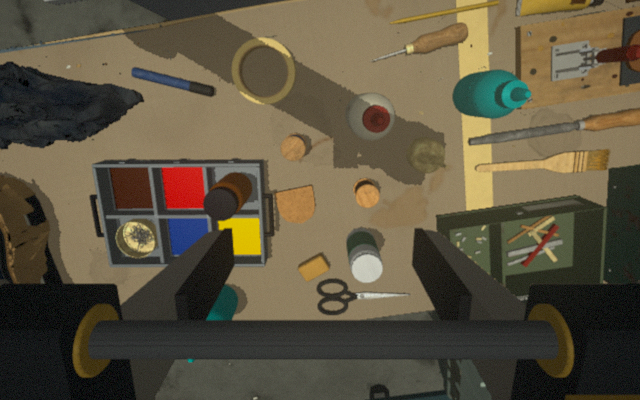

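The view confirms the layout, and the depth fits agree within 2 mm. The flange radius fits at 20 mm, the cap at 17.5 mm and the top heights are right. The IK has drifted toward the joint-3 limit, so I'll re-seat the arm with the elbow in plane and check IK at every waypoint.

```bash
cat >> h.py <<'E'
YAW=-.153
# item: pick xy, cell xy, TCP height above foot, squeeze
JOBS={"brown":((.5258,.2970),(.4605,-.1001),.040,15),"blue":((.4291,.1897),(.5632,-.0249),.040,15),
      "bottle":((.3968,.3142),(.4743,-.0111),.129,35),"oiler":((.4785,.4045),(.577,.0641),.082,25)}
E
python3 - <<'E'
from h import *
env.goto_joints([-.5,0,0,1.6,0,1.5416,0]); s=env.sense(); print(s["t"],s["ee_pos"],np.round(s["tcp_rot"],2).tolist(),s["wrist_force"])
for n,(a,b,h,q) in JOBS.items():
  for xy in (a,b):
    for z in (h,h+.15):
      print(n,xy,z,*[np.round(k,2).tolist() if (k:=solver.inverse_kinematics([*xy,z],R(YAW,f))) is not None else None for f in (1,-1)])
E
```

```text
7.1417 [0.43020537 0.19755022 0.48237412] [[0.48, -0.0, 0.88], [-0.88, -0.0, 0.48], [0.0, -1.0, -0.0]] [-0.47609839  0.7044905  -0.27438784]
brown (0.5258, 0.297) 0.04 [-0.54, 0.61, -0.04, 1.83, 0.04, 0.7, 0.82] [-0.65, 0.61, 0.1, 1.84, -0.09, 0.7, -2.21]
brown (0.5258, 0.297) 0.19 [-0.54, 0.42, -0.03, 1.74, 0.02, 0.98, 0.83] [-0.64, 0.41, 0.1, 1.75, -0.05, 0.98, -2.25]
brown (0.4605, -0.1001) 0.04 [-0.09, 0.46, 0.28, 2.16, -0.23, 0.55, 1.78] [-0.05, 0.45, 0.23, 2.16, -0.2, 0.54, -1.4]
brown (0.4605, -0.1001) 0.19 [-0.2, 0.19, 0.38, 2.07, -0.09, 0.89, 1.66] [-0.12, 0.19, 0.29, 2.07, -0.07, 0.89, -1.51]
blue (0.4291, 0.1897) 0.04 [-0.48, 0.45, -0.01, 2.15, 0.0, 0.54, 0.93] [-0.53, 0.45, 0.05, 2.16, -0.04, 0.54, -2.17]
blue (0.4291, 0.1897) 0.19 [-0.49, 0.19, -0.0, 2.06, 0.0, 0.89, 0.93] [-0.51, 0.19, 0.02, 2.06, -0.01, 0.89, -2.21]
blue (0.5632, -0.0249) 0.04 [-0.17, 0.57, 0.2, 1.94, -0.17, 0.65, 1.55] [-0.18, 0.57, 0.21, 1.94, -0.19, 0.65, -1.58]
blue (0.5632, -0.0249) 0.19 [-0.21, 0.35, 0.24, 1.86, -0.1, 0.95, 1.49] [-0.23, 0.35, 0.27, 1.86, -0.11, 0.95, -1.64]
bottle (0.3968, 0.314
[... 262 characters left out ...]
9, 0.24, 2.11, -0.1, 0.75, 1.47] [-0.23, 0.29, 0.22, 2.11, -0.09, 0.75, -1.68]
bottle (0.4743, -0.0111) 0.279 [-0.28, 0.09, 0.25, 1.96, -0.03, 1.1, 1.4] [-0.24, 0.09, 0.21, 1.95, -0.02, 1.1, -1.75]
oiler (0.4785, 0.4045) 0.082 [-0.66, 0.59, -0.12, 1.75, 0.09, 0.81, 0.59] [-0.79, 0.58, 0.05, 1.76, -0.04, 0.8, -2.45]
oiler (0.4785, 0.4045) 0.23199999999999998 [-0.66, 0.42, -0.13, 1.64, 0.06, 1.09, 0.61] [-0.77, 0.41, 0.02, 1.65, -0.01, 1.08, -2.47]
oiler (0.577, 0.0641) 0.082 [-0.27, 0.52, 0.13, 1.88, -0.1, 0.75, 1.33] [-0.34, 0.52, 0.22, 1.89, -0.16, 0.75, -1.75]
oiler (0.577, 0.0641) 0.23199999999999998 [-0.29, 0.33, 0.15, 1.77, -0.06, 1.05, 1.3] [-0.36, 0.33, 0.23, 1.77, -0.09, 1.05, -1.81]
```

```bash
sed -i 's/\.040,15/.038,15/g' h.py
cat >> h.py <<'E'
def pick(n,carry=.16):
    a,b,h,q=JOBS[n]; o=R(YAW)
    env.reach([*a,h+.08],o); env.movel([*a,h],o,rate=.12)
    effector.grasp(q); w=env.sense()["gripper_width"]
    env.movel([*a,h+carry],o,rate=.15); s=env.sense()
    print(n,"grip",round(w,4),"lifted",round(s["gripper_width"],4),"F",np.round(s["wrist_force"],2),"t",s["t"])
def place(n,carry=.16):
    a,b,h,q=JOBS[n]; o=R(YAW)
    env.movel([*b,h+carry],o,rate=.22)
    env.movel([*b,h+.03],o,rate=.15); env.movel([*b,h+.0095],o,rate=.05)
    s=env.sense(); print("low F",np.round(s["wrist_force"],2),"w",round(s["gripper_width"],4),s["ee_pos"])
    effector.release(); env.pause(.2); env.movel([*b,h+.13],o,rate=.2)
    print("t",env.sense()["t"])
E
python3 - <<'E'
from h import *
pick("brown"); 
if env.sense()["gripper_width"]>.03:
    place("brown")
    p,W=cloud("wrist"); cv2.imwrite("pics/w2.png",p[:,:,::-1])
    b=JOBS["brown"][1]; print(locate(W,b,.05,.066,.04)); p,W=cloud("top"); print(locate(W,b,.05,.066,.04))
E
```

```text
brown grip 0.0362 lifted 0.0361 F [ 0.16  0.34 -0.14] t 11.5083
low F [ 0.04  0.53 -0.69] w 0.0363 [ 0.46031913 -0.10011776  0.04721331]
t 16.9417
(array([ 0.4613, -0.0997]), 0.0202, array([ 0.4604, -0.0994,  0.0575]), 1876)
(array([ 0.4652, -0.0917]), 0.0153, array([ 0.4642, -0.0901,  0.0583]), 52)
```

The brown spool stands in its cell: top at 0.0575, 1 mm off centre. Next the blue spool.

Run:
```python
from h import *
env.movel([.4605,-.1001,.25],rate=.25)
pick("blue")
if env.sense()["gripper_width"]>.03:
    place("blue")
    p,W=cloud("wrist"); cv2.imwrite("pics/w2.png",p[:,:,::-1])
    for b in ("brown","blue"): print(b,locate(W,JOBS[b][1],.05,.066,.04))
    print(locate(W,(.488,.0775),.105,.125,.05),W[200,320])
p,W=cloud("top")
for n in ("bottle","oiler"): print(n,locate(W,JOBS[n][0],*((.136,.155) if n=="bottle" else (.09,.13))))
```

```text
blue grip 0.036 lifted 0.0365 F [-0.38 -0.13 -1.15] t 21.65
low F [-0.52  0.25 -0.37] w 0.036 [ 0.56304641 -0.02489636  0.04719223]
t 26.4
brown (array([ 0.4611, -0.0995]), 0.0203, array([ 0.4611, -0.099 ,  0.0575]), 2429)
blue (array([ 0.5644, -0.0248]), 0.0204, array([ 0.5635, -0.0246,  0.0575]), 1871)
(array([0.4867, 0.0761]), 0.0252, array([0.4863, 0.0749, 0.1151]), 6203) [ 0.56950299 -0.02854348  0.0579477 ]
bottle (array([0.3963, 0.3147]), 0.0176, array([0.3967, 0.3134, 0.1432]), 96)
oiler (array([0.4781, 0.4052]), 0.0035, array([0.4781, 0.405 , 0.111 ]), 10)
```

View pics/w2.png

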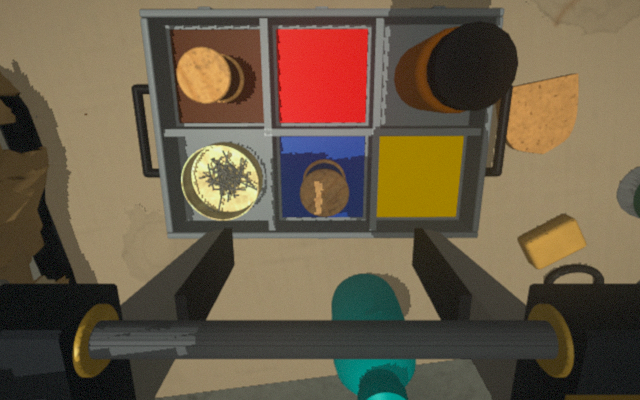

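Both spools are centred on their liners at (210,75) and (325,190), and the red and yellow cells are free. Bottle next.

Run:
```python
from h import *
env.movel([.5632,-.0249,.28],rate=.25)
env.reach([*JOBS["bottle"][0],.27],R(YAW))
p,W=cloud("wrist"); print(locate(W,JOBS["bottle"][0],.136,.155))
pick("bottle")
if env.sense()["gripper_width"]>.025:
    place("bottle")
    p,W=cloud("top"); print(locate(W,JOBS["bottle"][1],.144,.163,.04),locate(W,JOBS["oiler"][0],.09,.13))
```

```text
(array([0.3974, 0.3152]), 0.0177, array([0.395 , 0.3153, 0.1421]), 1013)
bottle grip 0.0335 lifted 0.0334 F [-0.44  0.69 -1.06] t 31.8667
low F [ 0.36 -0.82 -2.24] w 0.0335 [ 0.47420258 -0.01111095  0.13825147]
t 37.0167
None (array([0.4781, 0.4044]), 0.0029, array([0.4781, 0.4045, 0.113 ]), 10)
```

Run:
```python
from h import *
env.movel([.4743,-.0111,.32],rate=.25)
env.reach([*JOBS["oiler"][0],.26],R(YAW))
p,W=cloud("wrist"); print(locate(W,JOBS["oiler"][0],.09,.13))
p,W=cloud("top"); print(locate(W,JOBS["bottle"][1],.144,.163,.04),locate(W,JOBS["bottle"][1],.165,.19,.04))
pick("oiler")
if env.sense()["gripper_width"]>.004: place("oiler")
```

```text
(array([0.478 , 0.4058]), 0.0031, array([0.4777, 0.406 , 0.1107]), 77)
(array([ 0.4735, -0.0102]), 0.0173, array([ 0.474 , -0.0098,  0.1509]), 96) (array([ 0.4724, -0.0091]), 0.0064, array([ 0.4731, -0.0096,  0.1754]), 20)
oiler grip 0.0062 lifted 0.0056 F [-0.18  0.07 -0.8 ] t 42.8833
low F [ 0.19 -0.37 -1.47] w 0.006 [0.57687078 0.06410238 0.0911953 ]
t 48.475
```

Now I'll lift clear, move aside and check everything.

Run:
```python
from h import *
env.movel([.577,.0641,.32],rate=.25)
env.reach([.46,.36,.4],R(YAW)); env.pause(.3)
p,W=cloud("top")
for n,lo,hi in [("brown",.05,.066),("blue",.05,.066),("bottle",.144,.163),("bottle",.165,.19),("oiler",.055,.075),("oiler",.1,.14)]: print(n,JOBS[n][1],locate(W,JOBS[n][1],lo,hi,.04))
q,_=viewer.read_camera("scene"); s=env.sense()
a=cv2.resize(p[150:280,180:420],None,fx=2.5,fy=2.5); b=cv2.resize(q[120:260,220:420],None,fx=3,fy=3)[:,:600]
cv2.imwrite("pics/end.png",np.vstack([a,np.pad(b[:275],((0,0),(0,0),(0,0)))])[:,:,::-1]); 
for n in "jar_mid tack_tin_mid can_mid wax_mid heel_lift_mid oiler_mid spool_blue_mid spool_brown_mid".split(): print(n,[np.round(r["at"],3).tolist() for c in ("top","scene") for r in tip_of(c,n)[:1]])
print(s["t"],s["wrist_force"])
```

```text
brown (0.4605, -0.1001) (array([ 0.4596, -0.0992]), 0.0201, array([ 0.4594, -0.0988,  0.0582]), 138)
blue (0.5632, -0.0249) (array([ 0.5627, -0.0242]), 0.0198, array([ 0.5623, -0.0246,  0.0584]), 132)
bottle (0.4743, -0.0111) (array([ 0.4735, -0.0101]), 0.0175, array([ 0.4736, -0.0097,  0.1513]), 98)
bottle (0.4743, -0.0111) (array([ 0.4739, -0.0092]), 0.0075, array([ 0.4735, -0.0094,  0.1753]), 21)
oiler (0.577, 0.0641) (array([0.5764, 0.0653]), 0.0241, array([0.5759, 0.0643, 0.0616]), 143)
oiler (0.577, 0.0641) (array([0.5765, 0.0644]), 0.0023, array([0.5758, 0.0647, 0.1232]), 5)
jar_mid [[0.488, 0.08, 0.062], [0.488, 0.073, 0.06]]
tack_tin_mid [[0.549, -0.11, 0.017], [0.549, -0.114, 0.016]]
can_mid [[0.623, 0.278, 0.055], [0.625, 0.276, 0.055]]
wax_mid [[0.659, 0.187, 0.014], [0.659, 0.187, 0.014]]
heel_lift_mid [[0.536, 0.176, 0.006], [0.541, 0.177, 0.003]]
oiler_mid [[0.574, 0.067, 0.072], [0.576, 0.063, 0.072]]
spool_blue_mid [[0.562, -0.029, 0.035], [0.568, -0.025, 0.034]]
spool_brown_mid [[0.464, -0.097, 0.036], [0.46, -0.098, 0.033]]
50.7 [ 0.11731556 -0.74197102 -0.3254384 ]
```

View pics/end.png

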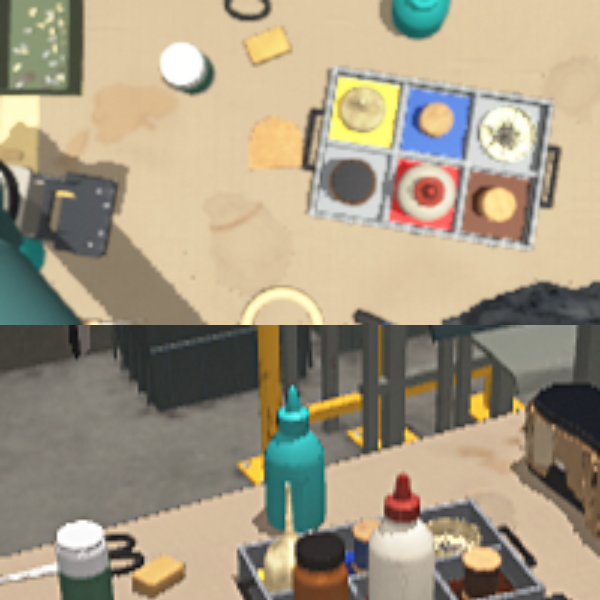

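The picture shows all four standing in their own cells: oiler on yellow (362,108), blue spool on blue (436,118), bottle on red (427,190) and brown spool on brown (495,205). The thread colours are right in the scene view and nothing else has moved, so I'm handing in.

```bash
python3 -c "
from h import *
workorder.finish_job(); print(env.sense()['t'])"
```

```text
the job is handed in; nothing more can be done
the job is handed in; nothing more can be done
```

All four supplies are standing upright in the cells of their colours, and I handed the job in at about 51 s of the 72 s allowed. I placed them in the order brown spool, blue spool, bottle, oil can. The hand-in reported no verdict.

- **Position:** the last top-camera depth fit put each supply within about 2 mm of its computed cell centre. The heights matched standing on the liner: spool tops at 58 mm, bottle cap about 151 mm, oil can body top about 62 mm.
- **Colours and gripper:** the final pictures show the right thread colours in the brown and blue cells, and the gripper clear of everything.
- **Things to be left alone:** the jar, tack tin, green can, wax block and heel lift were found within about 5 mm of where they started, which is about the detector's own accuracy. The turquoise look-alikes were not touched.
- **Checks that disagreed or failed:**
  - The first top-camera check of the brown spool was 9 mm off. The arm was probably blocking the view; the wrist view and later fits agreed with the target.
  - The first look at the bottle after placing it found nothing, probably for the same reason. The repeat look was fine.

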